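Pack and press down the loose corner of a turntable unit

ROBOT

A 7-joint arm with a two-finger parallel gripper is mounted at the origin on the work surface. World frame = base frame: x ahead of the robot, y to its left, z up, the work surface at z = 0. Lengths are in m, angles in rad, forces in N, time in s.
With the tool pointing down it reaches from about 0.375 to 0.925 m from the base axis. Payload 3.1 kg.
Tool frame: the origin (TCP) lies on the centre line of the jaws, within the pads' length; the fingertips stand ctrl.tcp_to_tips ahead of it and the grasp point (between the pads) is the TCP (ctrl.tcp_to_tips is the distance from the TCP to the fingertips, in m); z points along the fingers, y is the line along which they close (so a half turn about z gives the same grasp; the last joint's range is limited). The gripper opens to 85 mm and grips with 20 to 120 N. Pads are 22 mm wide; open, the fingers measure 114 mm over their backs; the gripper's body (76 mm by 85 mm) begins 54 mm behind the grasp point. The pads swing forward as they close: fully open they stand 13 mm farther back than shut.
Start: joints at [1.122, 0.383, 0.044, 1.598, -0.018, 1.161, -0.05], TCP at [0.223, -0.61, 0.25] pointing down, gripper open.
Joint ranges: [-2.61, 2.61], [-0.41, 2.15], [-1.48, 1.57], [0, 2.5], [-1.57, 4.71], [0.05, 1.97], [-2.85, 2.85]. Speed limits (rad/s): [2.79, 2.79, 3.14, 3.14, 3.14, 3.14, 3.14].

INTERFACE

Orientations are given as a 3x3 rotation matrix whose columns are the frame's x, y, z axes.
In Python, from bench import ctrl, optics gives the robot as it stands.
- The arm moves only by the tool jog_arm, never from a script. Its argument "rows" is a list of rows, each an object with "linear": the shift along the tool's x, y, z normalised to -1 to 1, where 1 is 50 cm, a list of three; "rotation": the turn, a rotation vector about the tool's x, y, z normalised to -1 to 1, where 1 is 2 pi rad, a list of three. A call has 1 to 20 rows; each row is the pose to reach, as a shift and turn from the pose commanded when the call began, along the tool's axes at that moment, turning the shorter way round; what a row does not reach only later rows make up. A row lasts 1/12 s, in which the tool goes at most 41.7 mm and 7.16 degrees, less where a joint would pass 70% of its speed; a pose out of reach is approached as far as the arm can. A call with a number of a shift or a turn outside -1 to 1 is refused whole. A call with a gripper value outside its range is refused whole. "gripper" is the gripper command: -1 is shut, 1 is fully open, values between are in proportion, set as the call begins (left out, the last holds). The fingers move at their own pace and stop on an object; the grip force is fixed at half the most. Time passes only in rows, so rows that repeat a pose let the fingers close. It gives the time, the measured TCP pose, the force, the opening and the grip force at its end, in the units of the state.
- ctrl.observe(): the state, without advancing time (a new reading comes with each control period).
- optics.grab_frame(name): name is "scene" or "top" or "wrist"; returns (picture, depth): 400x640x3 uint8, red, green, blue; 400x640 float32, m along the optical axis (not along the pixel's ray), 0 where there is no reading.
- optics.calibration(name): a dict with "camera_matrix" (3x3 intrinsics, pixels), "R" (3x3) and "t" (3): a world point X has camera coordinates R X + t; the wrist camera has in their place "mount" (4x4, takes a point from camera to tool coordinates, whose origin is the TCP and whose axes are the flange's). Camera axes: x right, y down, z forward; pixel columns grow to the right and rows downward; lengths in m; the calibration is good to about 2 mm. A picture is of the moment at which its call begins: read the wrist's pose just before it. calibration takes no time and is no camera call.
- ctrl.finish_job(): hands the job in; it is judged then, once.
The state is a dict: "clock": time; "q": joint angles; "qd": joint speeds; "joint_torque": joint torques, N m; "position": TCP position; "eef_rot": TCP orientation; "contact_force": force on the tool from outside, world axes, zero at the start; "wrist_torque": the same for the moment, N m; "gripper_width": finger opening in m; "finger_force": force on a finger pad.
Only numpy, scipy, OpenCV 4.12 (cv2) and the standard library are available. Lean on these libraries where they do the work, as an engineer would, in place of code of your own. Each camera call takes 0.05 s, during which the arm holds its last target. There are 200 camera calls.

TASK

The turntable unit stands jacked up off its bed plate. Slide the loose packing plate (slotted steel, orange grip) under the one front corner that still has room for it, slot fully home round the bolt; do not try it at the corner already packed, shove the unit out of place or disturb other things. Let go of the packing plate, then press that same corner of the unit firmly down onto it and finish while still holding it pressed down, ready for the nut to be tightened.

Things in the scene. Friction and masses are not known exactly. Their poses are not given: they have to be found in the camera images.
- bed: dark steel bed plate fixed to the table, 340 (x) x 300 (y) x 12 mm thick; origin at the centre of its underside, on the table; x points from its front edge (robot side) to the back, where the unit's motor is; z up. It lies a little turned, and its place changes.
- unit: loose turntable unit, about 1.9 kg: aluminium base plate 200 (x) x 260 (y) x 8 mm; blue housing with face plate (top 101 mm over the bed) and black motor at x > -20 mm. Origin on the bed under the plate's centre, x to the rear, parallel to the bed. Plate underside 8.5 mm, top 16.5 mm above the bed; it stands on two blocks under the rear corners and a jacking screw at x = -30, y = 0
- left_corner (a point): bare spot on top of the base plate at the unit's front left (+y) corner, 17 mm from the front edge, 18 mm from the side edge, 32 mm from the nut: good to press. Roughly 5 to 10 N down on a front corner rocks the unit and lowers that corner; with a packing plate under it, it comes to bear after 1.5 mm. About 15 N holds it firmly down
- right_corner (a point): the same spot at the front right (-y) corner
- open_bolt: the 10 mm holding-down bolt at the front corner that is NOT packed yet (left or right, it changes); origin on its axis at the bed's upper surface, 35 mm behind the unit's front edge. Between bed and base plate there is a free gap of 8.5 mm around it. Axes parallel to the bed's.
- packed_bolt: the bolt of the other front corner, where an identical packing plate (fixed) already lies under the unit with its orange grip sticking out in front: only 1.5 mm is left above it. Origin and axes as for open_bolt.
- packer: loose packing plate, 0.25 kg, flat on the table, left or right: steel, 50 (y) x 7 mm thick, from x = -85 to +26.5 mm; open slot 16 mm wide from the +x end to x = -5; the two prongs have round tips chamfered on top. Origin on the underside, where the bolt's axis lies when fully home; x points along the slot to its open end. Upright orange grip, 30 (x) x 12 (y) mm, up to z = 47 mm at x = -70 mm
- packer_grip (a point): middle of the orange grip, 33 mm above the packing plate's underside; pinch it across its 12 mm (along the packing plate's y)
- nut_tray: bystander: blue tray of nuts 120 x 90 x 40 mm, origin at the centre of its underside
- spirit_level: bystander: yellow spirit level 200 x 24 x 45 mm, origin at the centre of its underside
- wrench: bystander: steel wrench 170 mm long lying flat, along its x
- screwdriver: bystander: screwdriver 180 mm long lying flat, along its x
- flange0: bystander: turned aluminium flange, 64 mm across, 32 mm high, origin under its centre
- flange1: bystander: a second such flange
- oil_bottle: bystander: green oil bottle with red cap, 52 mm across, 130 mm high, origin under its centre
- unit_nut_left (a point): centre of the front left nut, on top of the base plate (unit x = -65, y = +85 mm; the right one at y = -85): washer 24 mm across, nut 18 mm, bolt end 18 mm above the plate, all moving with the plate. The plate's front edge is 35 mm in front of the nuts
There are look-alikes about, which are no part of the job. What is shaped like the packer but pink is not meant.

How it is judged:
On the way:
1. the packing plate lies under the unpacked corner, its slot home round the bolt, and is let go (horizontal distance between packer and open_bolt below 0.008 m and z of packer in the frame of bed below 0.0135 m and angle between packer's own z axis and vertical below 0.04 rad and contact force between the fingers and packer below 0.2 N), for 0.2 s.
At the end, for the whole second after the job is handed in: The packing plate lies flat under the unpacked front corner, bolt within 8 mm of home in the slot, not held; the robot presses the unit with over 5 N, the corner bearing on the packing plate with over 2 N, steadily; the unit is within 8 mm and 0.06 rad of where it stood (horizontal distance between packer and open_bolt below 0.008 m and z of packer in the frame of bed below 0.0135 m and angle between packer's own z axis and vertical below 0.04 rad and contact force between packer and unit above 2 N and contact force between any of the arm, the fingers and unit above 5 N and contact force between the fingers and packer below 2 N and linear speed of unit below 0.01 m/s and distance of unit from where it was at the start of the episode below 0.008 m and angle between the x axis of unit and the x axis of bed, either way round below 0.06 rad); the arm keeps its last pose, push and grip.
It fails at once if the packing plate is tried at the corner that is already packed (horizontal distance between packer and packed_bolt below 0.06 m and height (world z) of packer below 0.035 m).
It fails at once if the unit is shoved out of place (distance of unit from where it was at the start of the episode above 0.012 m).
It fails at once if a bystander is disturbed (distance of any of nut_tray, spirit_level, wrench, screwdriver, flange0, flange1, oil_bottle from where it was at the start of the episode above 0.03 m).
It also fails if it takes over 61 s, if anything falls off the work surface, if the arm or the gripper's body presses on something with over 40 N, if the wrist force passes 120 N, or if a joint passes its speed limit or range.

## Working session

There is one attempt and no reset: what is moved stays moved. The work goes in short steps, Python scripts to look and compute and a tool call to move; the robot and the scene stay as the last step left them, time stands still between calls to the robot, and variables do not carry over. Pictures are saved under pics/ and viewed, at most 10 in all, crops included, and the job is handed in when it is done.

Besides the shell and the picture viewer there is one more tool, called after "Emit:" as a command line: name --argument value ..., lists and objects as JSON in quotes. jog_arm: Moves the arm, as the interface text tells. Scaled input: -1 to 1 covers 50 cm each way for a shift and 2 pi rad each way for a turn. Its arguments: {"type":"object","properties":{"rows":{"type":"array"},"gripper":{"type":"number"}},"required":["rows"]}

```bash
mkdir -p pics; ls; python3 - <<'E'
from bench import ctrl, optics
import cv2, numpy as np
s=ctrl.observe(); print({k:np.round(v,3).tolist() for k,v in s.items()}, ctrl.tcp_to_tips)
for n in ("top","scene"):
    p,d=optics.grab_frame(n); np.savez(f"pics/{n}0.npz",p=p,d=d); cv2.imwrite(f"pics/{n}0.png",p[:,:,::-1])
    c=optics.calibration(n); print(n,{k:np.round(v,3).tolist() for k,v in c.items()})
print(np.round(optics.calibration("wrist")["mount"],3).tolist(), optics.calibration("wrist")["camera_matrix"])
E
```

```text
pics
{'clock': 0.0, 'q': [1.122, 0.384, 0.044, 1.6, -0.018, 1.161, -0.05], 'qd': [-0.0, -0.0, -0.001, -0.001, -0.001, -0.001, 0.0], 'joint_torque': [0.0, -43.346, 1.025, -24.951, 0.01, 0.011, 0.0], 'position': [0.223, -0.61, 0.249], 'eef_rot': [[0.939, 0.344, -0.001], [0.344, -0.939, 0.002], [-0.0, -0.003, -1.0]], 'contact_force': [0.916, -0.393, -0.027], 'wrist_torque': [0.002, 0.065, 0.021], 'finger_force': 0.0, 'gripper_width': 0.086} 0.019
top {'camera_matrix': [[472.728, 0.0, 318.661], [0.0, 472.728, 201.91], [0.0, 0.0, 1.0]], 'R': [[-0.005, -1.0, -0.025], [-0.991, 0.008, -0.132], [0.132, 0.024, -0.991]], 't': [0.036, 0.485, 1.289]}
scene {'camera_matrix': [[391.16, 0.0, 318.634], [0.0, 391.16, 199.251], [0.0, 0.0, 1.0]], 'R': [[0.686, 0.728, -0.008], [0.455, -0.437, -0.776], [-0.568, 0.528, -0.631]], 't': [-0.337, -0.18, 1.653]}
[[0.001, -0.959, -0.282, 0.071], [1.0, 0.001, 0.0, 0.001], [-0.0, -0.282, 0.959, -0.124], [0.0, 0.0, 0.0, 1.0]] [[349.59881045   0.         321.68101656]
 [  0.         349.59881045 197.53777813]
 [  0.           0.           1.        ]]
```

View pics/top0.png

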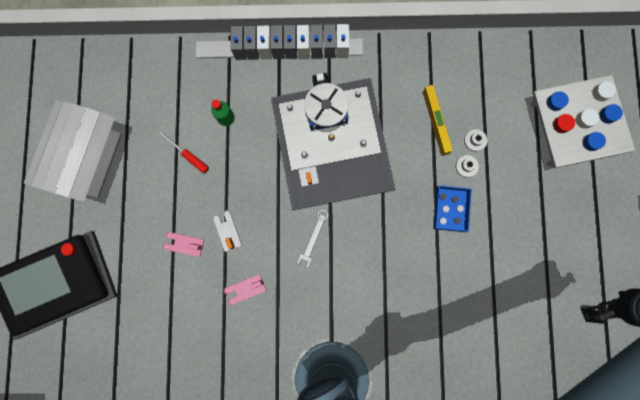

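View pics/scene0.png

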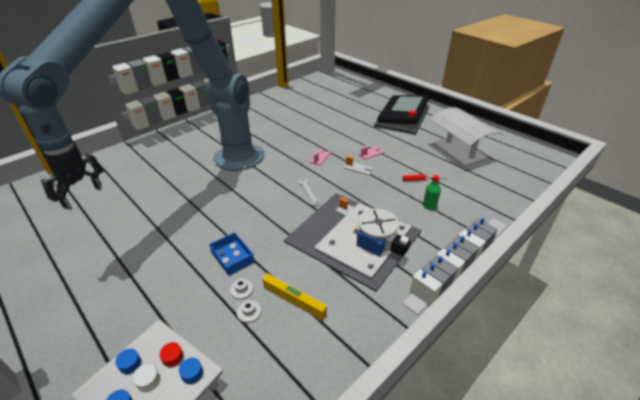

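The top view shows the packed corner on the left, with the orange grip at (309,176). The open bolt is therefore front right, nut at about (363,143). The loose packer is at about (227,232), grip at (230,243), with its slot opening towards the top of the image. The wrench at (312,238) and the bottle at (222,112) are the nearest bystanders.

```bash
cat > h.py <<'E'
from bench import ctrl, optics
import cv2, numpy as np
def ray(uv,K,R,t,z):
    uv=np.atleast_2d(np.asarray(uv,float)); d=np.c_[uv,np.ones(len(uv))]@np.linalg.inv(K).T@R
    c=-R.T@t; return c+d*((z-c[2])/d[:,2])[:,None]
def cam(n):
    c=optics.calibration(n)
    if n!="wrist": return c["camera_matrix"],np.array(c["R"]),np.array(c["t"])
    s=ctrl.observe(); T=np.eye(4); T[:3,:3]=s["eef_rot"]; T[:3,3]=s["position"]
    W=np.linalg.inv(T@np.array(c["mount"])); return c["camera_matrix"],W[:3,:3],W[:3,3]
def proj(X,K,R,t):
    p=(np.atleast_2d(X)@R.T+t)@np.array(K).T; return p[:,:2]/p[:,2:]
E
python3 - <<'E'
from h import *
p=np.load("pics/top0.npz")["p"]; C=cam("top")
hsv=cv2.cvtColor(p,cv2.COLOR_RGB2HSV)
org=cv2.inRange(hsv,(5,150,120),(20,255,255))
n,l,st,ce=cv2.connectedComponentsWithStats(org)
for i in range(1,n):
    if st[i,4]>10: print("org",st[i],ce[i],ray(ce[i],*C,.04)[0].round(4))
br=cv2.inRange(hsv,(0,0,185),(179,40,255)); br[:, :205]=0; br[:200]=0; br[:,250:]=0;br[260:]=0
m=br|(org&0); m[200:260,205:250]|=org[200:260,205:250]
cn=max(cv2.findContours(m,0,2)[0],key=cv2.contourArea); r=cv2.minAreaRect(cn); b=cv2.boxPoints(r); w=ray(b,*C,.007)
print("packer rect",r,w.round(4).tolist(),np.linalg.norm(np.diff(w,axis=0),axis=1))
g=cv2.cvtColor(p,cv2.COLOR_RGB2GRAY)
cr=np.hstack([cv2.resize(p[y:y+120,x:x+130],None,fx=3,fy=3,interpolation=2) for x,y in((265,90),(165,190))])
cv2.imwrite("pics/c1.png",cr[:,:,::-1])
E
```

```text
org [307 173   4  10  31] [308.51612903 177.35483871] [0.5537 0.0605 0.04  ]
org [226 238   6  10  38] [228.60526316 242.73684211] [0.3723 0.2818 0.04  ]
packer rect ((226.3661651611328, 230.87078857421875), (35.8336296081543, 16.973825454711914), 70.55996704101562) [[0.448, 0.3369, 0.007], [0.4639, 0.2913, 0.007], [0.3675, 0.2554, 0.007], [0.3518, 0.3006, 0.007]] [0.04829352 0.10292062 0.04780868]
```

View pics/c1.png

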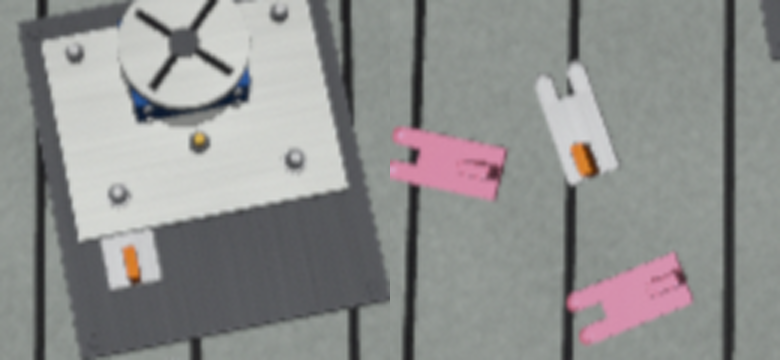

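The crop shows the nuts, the packer's open prongs towards image top-left, and the packed grip, all clearly separated. Next I convert these to positions.

```bash
python3 - <<'E'
from h import *
C=cam("top"); px=np.array([[119,193],[295,158],[75,53],[279,13]])/3+[265,90]
w=ray(px,*C,.042); print(w.round(4).tolist()); e=w-w[0]
print("FL-FR",np.linalg.norm(w[1]-w[0]),"FL-RL",np.linalg.norm(w[2]-w[0]))
a=w[0]-w[1]; print("yaw",np.degrees(np.arctan2(-a[0],a[1])))
a=w[3]-w[1]; print(np.degrees(np.arctan2(a[1],a[0])))
f=ray(np.array([[80,240],[348,185]])/3+[265,90],*C,.0285); print("front edge",f.round(4).tolist()); a=f[0]-f[1]; print("yaw",np.degrees(np.arctan2(-a[0],a[1])),np.linalg.norm(a))
E
```

```text
[[0.6193, 0.0712, 0.042], [0.6512, -0.0943, 0.042], [0.7561, 0.113, 0.042], [0.7931, -0.0815, 0.042]]
FL-FR 0.16850263883480174 FL-RL 0.14303846360291766
yaw 10.903347399448787
5.153302007209855
front edge [[0.5775, 0.1088, 0.0285], [0.628, -0.1448, 0.0285]]
yaw 11.258306433195907 0.2586341340631082
```

Emit:
jog_arm --rows '[{"linear": [0.87,-0.77,0],"rotation": [0,0,0]},{"linear": [0.87,-0.77,0],"rotation": [0,0,0]},{"linear": [0.87,-0.77,0],"rotation": [0,0,0]},{"linear": [0.87,-0.77,0],"rotation": [0,0,0]},{"linear": [0.87,-0.77,0],"rotation": [0,0,0]},{"linear": [0.87,-0.77,0],"rotation": [0,0,0]},{"linear": [0.87,-0.77,0],"rotation": [0,0,0]},{"linear": [0.87,-0.77,0],"rotation": [0,0,0]},{"linear": [0.87,-0.77,0],"rotation": [0,0,0]},{"linear": [0.87,-0.77,0],"rotation": [0,0,0]},{"linear": [0.87,-0.77,0],"rotation": [0,0,0]},{"linear": [0.87,-0.77,0],"rotation": [0,0,0]},{"linear": [0.87,-0.77,0],"rotation": [0,0,0]},{"linear": [0.87,-0.77,0],"rotation": [0,0,0]},{"linear": [0.87,-0.77,0],"rotation": [0,0,0]},{"linear": [0.87,-0.77,0],"rotation": [0,0,0]},{"linear": [0.87,-0.77,0],"rotation": [0,0,0]}]'

```text
clock: 1.52
position: [0.499, -0.0997, 0.2497]
eef_rot: [[0.939, 0.344, -0.002], [0.344, -0.939, -0.0], [-0.002, -0.0, -1.0]]
contact_force: [0.2, -0.5, -0.0]
gripper_width: 0.0853
finger_force: 0.0
```

```bash
python3 - <<'E'
from h import *
K,R,t=cam("wrist"); p,d=optics.grab_frame("wrist"); np.savez("pics/w1.npz",p=p,d=d,K=K,R=R,t=t); cv2.imwrite("pics/w1.png",p[:,:,::-1])
E
```

Emit:
jog_arm --rows '[{"linear": [0.026,-0.804,0.18],"rotation": [0,0,0]},{"linear": [0.026,-0.804,0.18],"rotation": [0,0,0]},{"linear": [0.026,-0.804,0.18],"rotation": [0,0,0]},{"linear": [0.026,-0.804,0.18],"rotation": [0,0,0]},{"linear": [0.026,-0.804,0.18],"rotation": [0,0,0]},{"linear": [0.026,-0.804,0.18],"rotation": [0,0,0]},{"linear": [0.026,-0.804,0.18],"rotation": [0,0,0]},{"linear": [0.026,-0.804,0.18],"rotation": [0,0,0]},{"linear": [0.026,-0.804,0.18],"rotation": [0,0,0]},{"linear": [0.026,-0.804,0.18],"rotation": [0,0,0]},{"linear": [0.026,-0.804,0.18],"rotation": [0,0,0]},{"linear": [0.026,-0.804,0.18],"rotation": [0,0,0]},{"linear": [0.026,-0.804,0.18],"rotation": [0,0,0]},{"linear": [0.026,-0.804,0.18],"rotation": [0,0,0]}]'

```text
clock: 2.73
position: [0.3751, 0.2799, 0.1601]
eef_rot: [[0.941, 0.339, 0.0], [0.339, -0.941, -0.002], [-0.0, 0.002, -1.0]]
contact_force: [0.4, -0.8, 0.5]
gripper_width: 0.0852
finger_force: 0.0
```

```bash
python3 - <<'E'
from h import *
K,R,t=cam("wrist"); p,d=optics.grab_frame("wrist"); np.savez("pics/w2.npz",p=p,d=d,K=K,R=R,t=t)
a=np.load("pics/w1.npz")["p"]
cv2.imwrite("pics/w12.png",np.vstack([cv2.resize(q,(480,300),interpolation=3) for q in(a,p)])[:,:,::-1])
E
```

```text
(no output)
```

View pics/w12.png

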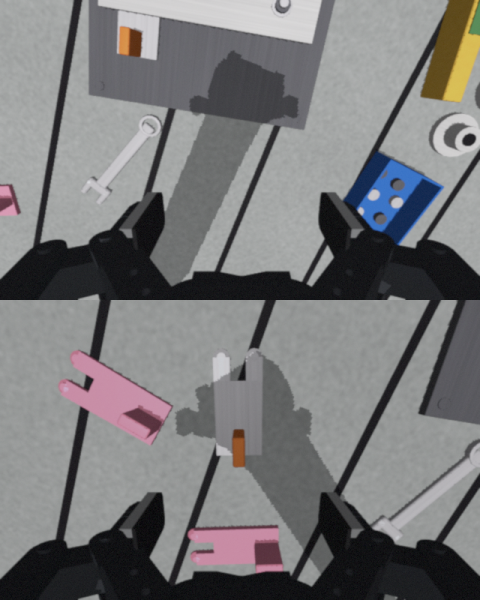

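Upper half (from the bed view): the front right nut is at (283,5), with the wrench and tray clear of the path. Lower half: the packer lies straight under the tool, grip at (238,448), prongs upward. I'll measure it precisely.

```bash
python3 - <<'E'
from h import *
f=np.load("pics/w2.npz"); p,d=f["p"],f["d"]; C=f["K"],f["R"],f["t"]; s=ctrl.observe()
K,R,t=C; v,u=np.mgrid[:400,:640]
X=((np.stack([(u-K[0,2])/K[0,0],(v-K[1,2])/K[1,1],np.ones_like(d)],-1)*d[...,None])-t)@R
hsv=cv2.cvtColor(p,cv2.COLOR_RGB2HSV); org=cv2.inRange(hsv,(5,120,60),(20,255,255))>0
print("grip z",np.percentile(X[org][:,2],[5,50,95]))
T=np.array(s["eef_rot"]); L=(X-s["position"])@T
top=org&(X[...,2]>.043); q=L[top]; print("grip top tool x,y range",np.percentile(q[:,:2],[3,97],axis=0),"n",top.sum())
pl=(X[...,2]>.0045)&(X[...,2]<.012)&(hsv[...,1]<60)&(abs(L[...,1])<.05)&(L[...,0]>-.03)&(L[...,0]<.13)
n,l,st,_=cv2.connectedComponentsWithStats(pl.astype(np.uint8)); i=1+st[1:,4].argmax(); q=L[l==i]; print(st[i],q[:,2].mean())
r=cv2.minAreaRect(q[:,:2].astype(np.float32)*1000); print("plate rect mm/tool",r)
print("x ext",np.percentile(q[:,0],[.5,99.5]))
# sides per x bin
for a in np.arange(0,.1,.015):
    k=q[(q[:,0]>a)&(q[:,0]<a+.005),1]
    if len(k): print(round(a,3),k.min().round(4),k.max().round(4))
# nuts from w1
f=np.load("pics/w1.npz"); p,d=f["p"],f["d"]; K,R,t=f["K"],f["R"],f["t"]
X=((np.stack([(u-K[0,2])/K[0,0],(v-K[1,2])/K[1,1],np.ones_like(d)],-1)*d[...,None])-t)@R
m=(X[...,2]>.024)&(X[...,2]<.033)&(X[...,0]>.56)&(d>0); # plate front edge: first row (max v) per column
uu=[];
for c in range(0,640,4):
    r_=np.where(m[:,c])[0]
    if len(r_)>3: uu.append(X[r_.max(),c])
uu=np.array(uu); k=(uu[:,1]>-.12)&(uu[:,1]<.03)
A=np.polyfit(uu[k,1],uu[k,0],1); print("edge yaw",np.degrees(-np.arctan(A[0])),"x at y=-.094",np.polyval(A,-.094),"res",np.std(uu[k,0]-np.polyval(A,uu[k,1])))
m=(X[...,2]>.033)&(X[...,2]<.06)&(abs(X[...,0]-.651)<.02)&(abs(X[...,1]+.094)<.02); print("nut",m.sum(),X[m].mean(0) if m.any() else 0)
E
```

```text
grip z [0.02233005 0.04664378 0.04779768]
grip top tool x,y range [[-0.01584882 -0.00693655]
 [ 0.01125328  0.00310869]] n 612
[ 283   64   67  143 7316] 0.15329472685544782
plate rect mm/tool ((36.78609085083008, -2.7822914123535156), (50.053192138671875, 111.3027572631836), 89.22359466552734)
x ext [-0.01788064  0.0898213 ]
0.0 -0.0268 0.0223
0.015 -0.0272 0.022
0.03 -0.0277 0.0223
0.045 -0.0279 0.022
0.06 -0.0275 0.0217
0.075 -0.0278 0.0214
0.09 -0.0246 0.0166
edge yaw 10.811879841099444 x at y=-.094 0.6156358703182162 res 0.0002041777583103189
nut 314 [ 0.64850524 -0.09534347  0.04102601]
```

Emit:
jog_arm --rows '[{"linear": [-0.006,-0.005,0.07],"rotation": [0,0,-0.002]},{"linear": [-0.006,-0.005,0.13],"rotation": [0,0,-0.002]},{"linear": [-0.006,-0.005,0.19],"rotation": [0,0,-0.002]},{"linear": [-0.006,-0.005,0.23],"rotation": [0,0,-0.002]},{"linear": [-0.006,-0.005,0.254],"rotation": [0,0,-0.002]},{"linear": [-0.006,-0.005,0.254],"rotation": [0,0,-0.002]},{"linear": [-0.006,-0.005,0.254],"rotation": [0,0,-0.002]},{"linear": [-0.006,-0.005,0.254],"rotation": [0,0,-0.002]}]'

```text
clock: 3.45
position: [0.3714, 0.2844, 0.0346]
eef_rot: [[0.935, 0.354, 0.002], [0.354, -0.935, 0.001], [0.003, -0.0, -1.0]]
contact_force: [0.7, -0.4, 0.3]
gripper_width: 0.0853
finger_force: 0.0
```

Emit:
jog_arm --rows '[{"linear": [0,0,0],"rotation": [0,0,0]},{"linear": [0,0,0],"rotation": [0,0,0]},{"linear": [0,0,0],"rotation": [0,0,0]},{"linear": [0,0,0],"rotation": [0,0,0]},{"linear": [0,0,0],"rotation": [0,0,0]},{"linear": [0,0,0],"rotation": [0,0,0]},{"linear": [0,0,0],"rotation": [0,0,0]},{"linear": [0,0,0],"rotation": [0,0,0]},{"linear": [0,0,0],"rotation": [0,0,0]},{"linear": [0,0,0],"rotation": [0,0,0]}]' --gripper -1

```text
clock: 4.28
position: [0.3703, 0.2838, 0.0336]
eef_rot: [[0.935, 0.355, 0.001], [0.355, -0.935, -0.0], [0.0, 0.001, -1.0]]
contact_force: [-0.4, -1.8, 5.5]
gripper_width: 0.011
finger_force: 59.4
```

Emit:
jog_arm --rows '[{"linear": [0,0,-0.04],"rotation": [0,0,0]},{"linear": [0,0,-0.1],"rotation": [0,0,0]},{"linear": [0,0,-0.18],"rotation": [0,0,0]},{"linear": [0,0.06,-0.18],"rotation": [0,0,0]},{"linear": [-0.03,0.13,-0.18],"rotation": [0,0,0.028]},{"linear": [-0.03,0.2,-0.18],"rotation": [0,0,0.028]},{"linear": [-0.03,0.27,-0.18],"rotation": [0,0,0.028]},{"linear": [-0.03,0.34,-0.18],"rotation": [0,0,0.028]},{"linear": [-0.03,0.41,-0.18],"rotation": [0,0,0.028]},{"linear": [-0.03,0.48,-0.18],"rotation": [0,0,0.028]},{"linear": [-0.03,0.55,-0.18],"rotation": [0,0,0.028]},{"linear": [-0.03,0.62,-0.18],"rotation": [0,0,0.028]},{"linear": [-0.03,0.69,-0.18],"rotation": [0,0,0.028]},{"linear": [-0.03,0.75,-0.18],"rotation": [0,0,0.028]},{"linear": [-0.03,0.8,-0.18],"rotation": [0,0,0.028]},{"linear": [-0.03,0.84,-0.18],"rotation": [0,0,0.028]},{"linear": [-0.03,0.857,-0.18],"rotation": [0,0,0.028]},{"linear": [-0.03,0.857,-0.18],"rotation": [0,0,0.028]},{"linear": [-0.03,0.857,-0.18],"rotation": [0,0,0.028]}]'

```text
clock: 5.87
position: [0.5072, -0.1207, 0.1223]
eef_rot: [[0.982, 0.187, -0.002], [0.187, -0.982, 0.002], [-0.002, -0.002, -1.0]]
contact_force: [-0.1, -0.2, -3.6]
gripper_width: 0.0114
finger_force: 59.0
```

```bash
cat > m.py <<'E'
from h import *
import sys
def run(tag):
    s=ctrl.observe(); K,R,t=cam("wrist"); p,d=optics.grab_frame("wrist"); cv2.imwrite(f"pics/{tag}.png",p[:,:,::-1])
    v,u=np.mgrid[:400,:640]
    X=((np.stack([(u-K[0,2])/K[0,0],(v-K[1,2])/K[1,1],np.ones_like(d)],-1)*d[...,None])-t)@R
    L=(X-s["position"])@np.array(s["eef_rot"])
    np.savez(f"pics/{tag}.npz",p=p,d=d,X=X,L=L); return s,p,d,X,L
E
python3 - <<'E'
from m import *
s,p,d,X,L=run("w3")
# packer: 25..33 mm below TCP, near
m=(d>0)&(L[...,2]>.015)&(L[...,2]<.035)&(abs(L[...,1])<.05)&(L[...,0]>-.03)&(L[...,0]<.13)
q=L[m]; print(len(q),cv2.minAreaRect(q[:,:2].astype(np.float32)*1000))
k=abs(q[:,0]-.03)<.1; c=np.linalg.lstsq(np.c_[q,np.ones(len(q))][:,[0,1,3]],q[:,2],rcond=None)[0]; print("packer plane",c,"pitch/roll tool")
# unit plate
m=(X[...,2]>.022)&(X[...,2]<.034)&(X[...,0]>.56)&(abs(L[...,1])<.06)&(L[...,2]>.06); v=[]
for cc in range(0,640,3):
    r=np.where(m[:,cc])[0]
    if len(r)>3: v.append(X[r.max(),cc])
v=np.array(v); print(len(v)); A=np.polyfit(v[:,1],v[:,0],1); print("edge yaw",np.degrees(-np.arctan(A[0])),np.polyval(A,-.095),np.std(v[:,0]-np.polyval(A,v[:,1])), "plate z",np.median(X[m][:,2]))
m=(X[...,2]>.034)&(X[...,2]<.06)&(abs(X[...,0]-.651)<.02)&(abs(X[...,1]+.095)<.02); q=X[m]; print("nut",len(q),np.percentile(q,[2,50,98],axis=0).round(4).tolist())
m=(X[...,2]>.008)&(X[...,2]<.016)&(L[...,0]>.07)&(L[...,2]>.09); print("bed z",np.median(X[m][:,2]))
E
```

```text
21831 ((41.90247344970703, 0.5374965667724609), (50.32622528076172, 108.99148559570312), 89.80313873291016)
packer plane [0.01242497 0.00022803 0.02618086] pitch/roll tool
64
edge yaw 10.536758847605684 0.6156277374457145 0.0007302664005531809 plate z 0.02831855973215741Traceback (most recent call last):
  File "<stdin>", line 13, in <module>
    return _quantile_unchecked(
        a, q, axis, out, overwrite_input, method, keepdims, weights)
    return _ureduce(a,
                    func=_quantile_ureduce_func,
    ...<5 lines>...
                    overwrite_input=overwrite_input,
                    method=method)
    r = func(a, **kwargs)
    result = _quantile(arr,
                       quantiles=q,
    ...<2 lines>...
                       out=out,
                       weights=wgt)
    slices_having_nans = np.isnan(arr[-1, ...])
                                  ~~~^^^^^^^^^
IndexError: index -1 is out of bounds for axis 0 with size 0
```

View pics/w3.png

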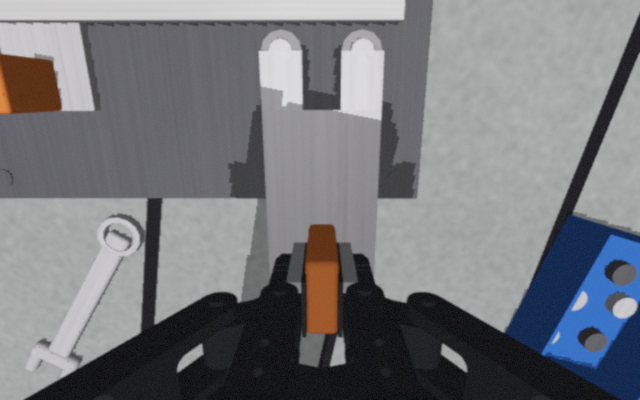

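The view shows the packer held straight, prong tips at (281,45) and (363,45). The unit's front edge runs along row 20 and its right edge is at column 405. I'll fix the bolt from that plate corner.

```bash
python3 - <<'E'
import numpy as np, cv2
f=np.load("pics/w3.npz"); X,L,p=f["X"],f["L"],f["p"]
m=(X[...,2]>.024)&(X[...,2]<.032)&(L[...,2]>.06)
m&=(L[...,1]>-.03)&(L[...,0]>.09)
cs=[L[r][m[r]][:,1].max() for r in range(0,400) if m[r].sum()>20]; print("right edge tool y",np.round(cs,4))
rs=[L[:,c][m[:,c]][:,0].min() for c in range(270,400,5) if m[:,c].sum()>3]; print("front edge tool x",np.round(rs,4))
m=(X[...,2]>.008)&(X[...,2]<.016)&(L[...,2]>.09); print("bed z",np.median(X[m][:,2]))
# older estimate of nut in this tool frame
T=np.array([[.982,.187],[.187,-.982]]); print((np.array([[.6512,-.0943],[.6485,-.0953]])-[.5072,-.1207])@T)
E
```

```text
right edge tool y [0.0466 0.0463 0.0466 0.0464 0.0466 0.0466 0.0466 0.0468 0.0467 0.0467
 0.0471 0.0471 0.0467 0.0471 0.0456 0.0463 0.0463 0.0467 0.0467 0.0465
 0.0464 0.0456]
front edge tool x [0.1111 0.1114 0.1114 0.1113 0.1114 0.1113 0.1113 0.1115 0.1115 0.1113
 0.1113 0.1115 0.1113 0.1114 0.1115 0.1116 0.1112 0.1116 0.1113 0.1115
 0.1114 0.1113 0.1113 0.1114 0.1113 0.1111]
bed z 0.011955027965689726
[[0.1463448 0.0010032]
 [0.1435064 0.0014803]]
```

Emit:
jog_arm --rows '[{"linear": [0,0.002,0.04],"rotation": [0,0.002,0]},{"linear": [0,0.002,0.08],"rotation": [0,0.002,0]},{"linear": [0,0.002,0.12],"rotation": [0,0.002,0]},{"linear": [0,0.002,0.14],"rotation": [0,0.002,0]},{"linear": [0,0.002,0.15],"rotation": [0,0.002,0]},{"linear": [0,0.002,0.15],"rotation": [0,0.002,0]},{"linear": [0,0.002,0.15],"rotation": [0,0.002,0]},{"linear": [0,0.002,0.15],"rotation": [0,0.002,0]},{"linear": [0,0.002,0.15],"rotation": [0,0.002,0]},{"linear": [0,0.002,0.15],"rotation": [0,0.002,0]}]'

```text
clock: 6.75
position: [0.5093, -0.1231, 0.0493]
eef_rot: [[0.982, 0.186, 0.014], [0.186, -0.983, 0.002], [0.014, 0.001, -1.0]]
contact_force: [0.1, 0.2, -3.5]
gripper_width: 0.0111
finger_force: 58.9
```

```bash
python3 - <<'E'
from m import *
s,p,d,X,L=run("w4")
m=(d>0)&(L[...,2]>.018)&(L[...,2]<.033)&(abs(L[...,1])<.026)&(L[...,0]>-.03)&(L[...,0]<.093)
q=X[m]; q=q[abs(q[:,2]-np.median(q[:,2]))<.003]; l=(q-s["position"])@np.array(s["eef_rot"])
c=np.linalg.lstsq(np.c_[l[:,:2],np.ones(len(l))],q[:,2],rcond=None)[0]; print("top z plane",c,"at x=.09",c[2]+c[0]*.09)
m2=(X[...,2]>.024)&(X[...,2]<.034)&(L[...,0]>.105)&(L[...,1]>-.03)
print("edge x",np.median([L[:,k][m2[:,k]][:,0].min() for k in range(270,400,5) if m2[:,k].sum()>3]),"side y",np.median([L[r][m2[r]][:,1].max() for r in range(400) if m2[r].sum()>20]))
k=(l[:,0]>.03)&(l[:,0]<.08); print("packer y",np.percentile(l[k][:,1],[1,99]),"bed z",np.median(X[(X[...,2]>.006)&(X[...,2]<.0165)&(L[...,2]>.02)&(L[...,0]>.03)&(abs(L[...,1])>.03)][:,2]))
E
```

```text
top z plane [ 0.01046602 -0.00019582  0.02272985] at x=.09 0.023671791759797157
edge x nan side y nan
packer y [-0.02410352  0.02498105] bed z 0.011987273893871615
  return _methods._mean(a, axis=axis, dtype=dtype,
  ret = ret.dtype.type(ret / rcount)
```

```bash
python3 - <<'E'
import numpy as np
for t in ("w3","w4"):
    f=np.load(f"pics/{t}.npz"); X,L=f["X"],f["L"]
    m=(L[...,2]>.02)&(L[...,2]<.033)&(abs(L[...,1])<.024)&(abs(L[...,1])>.009)&(L[...,0]>.02)&(L[...,0]<.088)
    for nm,Q in (("tool",L[m]),("world",X[m])):
        c=np.linalg.lstsq(np.c_[L[m][:,:2],np.ones(m.sum())],Q[:,2],rcond=None)[0]; print(t,nm,c.round(4),np.std(Q[:,2]-np.c_[L[m][:,:2],np.ones(m.sum())]@c).round(5))
E
```

```text
w3 tool [0.0008 0.0004 0.0267] 0.00064
w3 world [-0.0026 -0.0024  0.0956] 0.00064
w4 tool [0.0006 0.0008 0.0267] 0.00064
w4 world [0.0138 0.0001 0.0226] 0.00064
```

Emit:
jog_arm --rows '[{"linear": [0,0,0.003],"rotation": [0,-0.0022,0]},{"linear": [0,0,0.006],"rotation": [0,-0.0022,0]},{"linear": [0,0,0.006],"rotation": [0,-0.0022,0]},{"linear": [0,0,0.006],"rotation": [0,-0.0022,0]},{"linear": [0,0,0.006],"rotation": [0,-0.0022,0]},{"linear": [0,0,0.006],"rotation": [0,-0.0022,0]}]'

```text
clock: 7.3
position: [0.5093, -0.123, 0.0456]
eef_rot: [[0.982, 0.186, 0.0], [0.186, -0.982, -0.0], [0.0, 0.0, -1.0]]
contact_force: [0.6, -0.3, -1.3]
gripper_width: 0.011
finger_force: 59.3
```

Emit:
jog_arm --rows '[{"linear": [0.01,0,0],"rotation": [0,0,0]},{"linear": [0.02,0,0],"rotation": [0,0,0]},{"linear": [0.02,0,0],"rotation": [0,0,0]},{"linear": [0.02,0,0],"rotation": [0,0,0]},{"linear": [0.02,0,0],"rotation": [0,0,0]},{"linear": [0.02,0,0],"rotation": [0,0,0]}]'

```text
clock: 7.8
position: [0.5191, -0.121, 0.0456]
eef_rot: [[0.982, 0.186, 0.001], [0.186, -0.982, -0.0], [0.001, 0.0, -1.0]]
contact_force: [1.5, -0.3, 2.3]
gripper_width: 0.0111
finger_force: 59.6
```

```bash
python3 - <<'E'
from m import *
s,p,d,X,L=run("w5"); print(np.round(s["position"],4),np.round(s["contact_force"],1))
m2=(X[...,2]>.0235)&(X[...,2]<.033)&(L[...,0]>.09)&(L[...,2]<.03)&(L[...,1]>-.03)
m2&=(X[...,2]>.024)
print(m2.sum()); P=L[m2]
if len(P): print("x min",[np.round(L[:,k][m2[:,k]][:,0].min(),4) for k in range(0,640,15) if m2[:,k].sum()>2],"side y",[np.round(L[r][m2[r]][:,1].max(),4) for r in range(60) if m2[r].sum()>20])
w=(abs(L[...,2]-.0267)<.004)&(abs(L[...,1])<.027)
for a in (.02,.05,.07): k=L[w&(abs(L[...,0]-a)<.003)][:,1]; print(a,k.min(),k.max())
E
```

```text
[ 0.5191 -0.121   0.0456] [ 1.5 -0.3  2.3]
3141
x min [np.float64(0.0995), np.float64(0.0995), np.float64(0.0995), np.float64(0.0995), np.float64(0.0994), np.float64(0.0993), np.float64(0.0995), np.float64(0.0996), np.float64(0.0995), np.float64(0.0997), np.float64(0.0997), np.float64(0.0996), np.float64(0.0996), np.float64(0.0995)] side y [np.float64(0.0444), np.float64(0.0439), np.float64(0.0435), np.float64(0.0439), np.float64(0.044), np.float64(0.0445), np.float64(0.0437), np.float64(0.0441), np.float64(0.044), np.float64(0.0441), np.float64(0.0442), np.float64(0.0439), np.float64(0.0439), np.float64(0.0433), np.float64(0.0437), np.float64(0.0431)]
0.02 -0.024376505799027736 0.025502833647088746
0.05 -0.024504276844369694 0.025532293715443636
0.07 -0.02465479062375107 0.025495513214643092
```

View pics/w5.png

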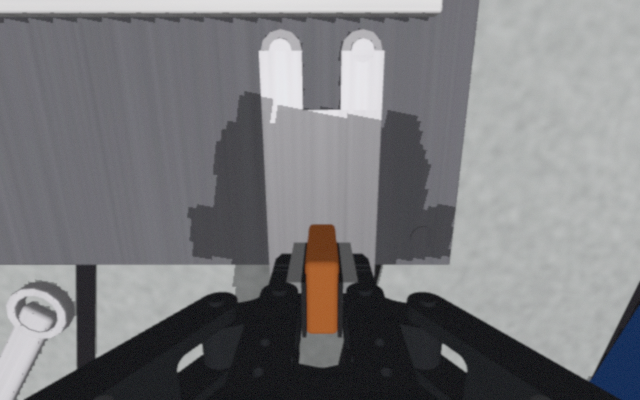

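The prong tips are at (281,45) and (363,45), still in front of the plate edge (row 13) and nearly centred on the bolt line. The bolt is 64.6 mm ahead and needs a sideways correction of −1.5 mm. Sliding in.

Emit:
jog_arm --rows '[{"linear": [0.0,-0.003,-0.0006],"rotation": [0,0,0]},{"linear": [0.0,-0.003,-0.0006],"rotation": [0,0,0]},{"linear": [0.008,-0.003,-0.0006],"rotation": [0,0,0]},{"linear": [0.016,-0.003,-0.0006],"rotation": [0,0,0]},{"linear": [0.024,-0.003,-0.0006],"rotation": [0,0,0]},{"linear": [0.032,-0.003,-0.0006],"rotation": [0,0,0]},{"linear": [0.04,-0.003,-0.0006],"rotation": [0,0,0]},{"linear": [0.05,-0.003,-0.0006],"rotation": [0,0,0]},{"linear": [0.05,-0.003,-0.0006],"rotation": [0,0,0]},{"linear": [0.05,-0.003,-0.0006],"rotation": [0,0,0]}]'

```text
clock: 8.68
position: [0.5422, -0.1149, 0.0456]
eef_rot: [[0.982, 0.186, -0.002], [0.186, -0.982, -0.0], [-0.002, -0.0, -1.0]]
contact_force: [-1.6, -1.1, 3.2]
gripper_width: 0.011
finger_force: 60.1
```

Emit:
jog_arm --rows '[{"linear": [0.008,0,-0.0006],"rotation": [0,0,0]},{"linear": [0.016,0,-0.0006],"rotation": [0,0,0]},{"linear": [0.024,0,-0.0006],"rotation": [0,0,0]},{"linear": [0.032,0,-0.0006],"rotation": [0,0,0]},{"linear": [0.04,0,-0.0006],"rotation": [0,0,0]},{"linear": [0.05,0,-0.0006],"rotation": [0,0,0]},{"linear": [0.06,0,-0.0006],"rotation": [0,0,0]},{"linear": [0.06,0,-0.0006],"rotation": [0,0,0]},{"linear": [0.06,0,-0.0006],"rotation": [0,0,0]}]'

```text
clock: 9.43
position: [0.5723, -0.109, 0.0457]
eef_rot: [[0.982, 0.187, -0.001], [0.187, -0.982, 0.0], [-0.001, -0.0, -1.0]]
contact_force: [-0.3, -0.6, 1.0]
gripper_width: 0.0114
finger_force: 59.8
```

```bash
cat > e.py <<'E'
from m import *
def edge(tag):
    s,p,d,X,L=run(tag); print(np.round(s["position"],4),np.round(s["contact_force"],1))
    m=(X[...,2]>.0235)&(X[...,2]<.033)&(L[...,0]>.015)&(L[...,2]<.022)&(L[...,1]>-.02)
    xs=[L[:,k][m[:,k]][:,0].min() for k in range(0,640,5) if m[:,k].sum()>8]; ys=[L[r][m[r]][:,1].max() for r in range(400) if m[r].sum()>40]
    X2=X[m]; print("edge x",np.round(np.percentile(xs,[10,50,90]),4),"side y",np.round(np.percentile(ys,[10,50,90]),4),"plate z",np.median(X2[:,2]))
    P=np.array([X[:,k][m[:,k]][L[:,k][m[:,k]][:,0].argmin()] for k in range(0,640,5) if m[:,k].sum()>8]); A=np.polyfit(P[:,1],P[:,0],1); print("edge yaw",np.degrees(-np.arctan(A[0])),"x(-.095)",np.polyval(A,-.095))
E
python3 -c "
from e import *; edge('w6')"
```

```text
[ 0.5723 -0.109   0.0457] [-0.3 -0.6  1. ]
edge x [0.0331 0.0453 0.0522] side y [0.0455 0.0458 0.0461] plate z 0.028491164484795876
edge yaw 13.232235532784905 x(-.095) 0.6155886404343934
```

Emit:
jog_arm --rows '[{"linear": [0.006,0,0],"rotation": [0,0,0]},{"linear": [0.012,0,0],"rotation": [0,0,0]},{"linear": [0.016,0,0],"rotation": [0,0,0]},{"linear": [0.0195,0,0],"rotation": [0,0,0]},{"linear": [0.0195,0,0],"rotation": [0,0,0]},{"linear": [0.0195,0,0],"rotation": [0,0,0]},{"linear": [0.0195,0,0],"rotation": [0,0,0]}]'

```text
clock: 10.07
position: [0.5813, -0.1075, 0.0457]
eef_rot: [[0.982, 0.186, -0.002], [0.186, -0.982, -0.0], [-0.002, -0.0, -1.0]]
contact_force: [-2.6, -1.1, 3.3]
gripper_width: 0.0113
finger_force: 59.8
```

```bash
python3 -c "
from e import *; edge('w7')"
```

```text
[ 0.5813 -0.1075  0.0457] [-2.6 -1.1  3.3]
edge x [0.0151 0.0366 0.0527] side y [0.0453 0.0455 0.0458] plate z 0.028477847947009128
edge yaw 13.467066326401381 x(-.095) 0.6176414524235735
```

Emit:
jog_arm --rows '[{"linear": [0,0,0],"rotation": [0,0,0]},{"linear": [0,0,0],"rotation": [0,0,0]},{"linear": [0,0,0],"rotation": [0,0,0]},{"linear": [0,0,0],"rotation": [0,0,0]},{"linear": [0,0,0],"rotation": [0,0,0]},{"linear": [0,0,0],"rotation": [0,0,0]},{"linear": [0,0,0],"rotation": [0,0,0]},{"linear": [0,0,0],"rotation": [0,0,0]},{"linear": [0,0,0],"rotation": [0,0,0]},{"linear": [0,0,0],"rotation": [0,0,0]}]' --gripper 0.1

```text
clock: 10.95
position: [0.5816, -0.1075, 0.0458]
eef_rot: [[0.982, 0.186, -0.001], [0.186, -0.982, -0.0], [-0.001, 0.0, -1.0]]
contact_force: [0.8, -0.7, -0.2]
gripper_width: 0.047
finger_force: 0.0
```

Emit:
jog_arm --rows '[{"linear": [0,0,-0.03],"rotation": [0,0,0]},{"linear": [0,0,-0.08],"rotation": [0,0,0]},{"linear": [0,0,-0.14],"rotation": [0,0,0]},{"linear": [0,0,-0.18],"rotation": [0,0,0]},{"linear": [0,0,-0.18],"rotation": [0,0,0]},{"linear": [0,0,-0.18],"rotation": [0,0,0]},{"linear": [0,0,-0.18],"rotation": [0,0,0]},{"linear": [0,0,-0.18],"rotation": [0,0,0]}]'

```text
clock: 11.62
position: [0.5803, -0.1074, 0.1342]
eef_rot: [[0.982, 0.186, -0.004], [0.186, -0.982, 0.0], [-0.004, -0.001, -1.0]]
contact_force: [0.2, 0.4, 0.3]
gripper_width: 0.047
finger_force: 0.0
```

```bash
python3 - <<'E'
from m import *
s,p,d,X,L=run("w8"); print(np.round(s["position"],4),np.round(s["contact_force"],1))
hsv=cv2.cvtColor(p,cv2.COLOR_RGB2HSV); o=(cv2.inRange(hsv,(5,120,60),(20,255,255))>0)&(X[...,2]>.055)&(abs(L[...,1])<.04)
print("grip top tool",np.percentile(L[o],[2,98],axis=0).round(4).tolist(),"z",np.median(X[o][:,2]))
m=(X[...,2]>.0255)&(X[...,2]<.0315)&(L[...,0]>.02)&(L[...,1]>-.02)&(L[...,1]<.06)
n,l,st,_=cv2.connectedComponentsWithStats(m.astype(np.uint8)); m=l==1+st[1:,4].argmax()
xs=[L[:,k][m[:,k]][:,0].min() for k in range(0,640,5) if m[:,k].sum()>8]; ys=[L[r][m[r]][:,1].max() for r in range(400) if m[r].sum()>20]
print("edge x",np.round(np.percentile(xs,[10,50,90]),4),"side y",np.round(np.percentile(ys,[10,50,90]),4))
n=(X[...,2]>.034)&(X[...,2]<.05)&(L[...,0]>.05)&(abs(L[...,1])<.02); print("nut",n.sum(),np.percentile(L[n],[2,98],axis=0).round(4).tolist() if n.any() else 0)
E
```

```text
[ 0.5803 -0.1074  0.1342] [0.2 0.4 0.3]
grip top tool [[-0.0125, -0.0045, -0.0999], [0.0644, 0.0064, 0.0773]] z 0.05881799560512112
edge x [0.038  0.038  0.0387] side y [0.0455 0.0459 0.0462]
nut 695 [[0.0643, -0.0064, 0.0864], [0.0804, 0.0093, 0.097]]
```

View pics/w8.png

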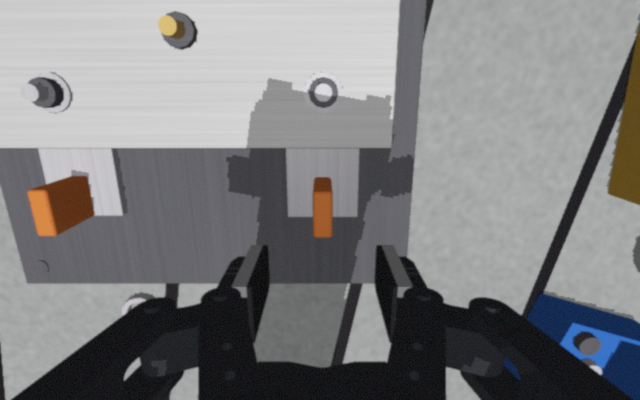

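The packer is seated: its rear edge is at row 216, level with the packed corner's plate, and its grip at (322,205) lines up with the nut at (323,92). Next: shut the gripper and move over the right corner.

Emit:
jog_arm --rows '[{"linear": [0.05,0.03,0],"rotation": [0,0,0]},{"linear": [0.11,0.056,0],"rotation": [0,0,0]},{"linear": [0.11,0.056,0],"rotation": [0,0,0]},{"linear": [0.11,0.056,0],"rotation": [0,0,0]},{"linear": [0.11,0.056,0],"rotation": [0,0,0]},{"linear": [0.11,0.056,0],"rotation": [0,0,0]},{"linear": [0.11,0.056,0],"rotation": [0,0,0]},{"linear": [0.11,0.056,0],"rotation": [0,0,0]},{"linear": [0.11,0.056,0.05],"rotation": [0,0,0]},{"linear": [0.11,0.056,0.1],"rotation": [0,0,0]},{"linear": [0.11,0.056,0.14],"rotation": [0,0,0]},{"linear": [0.11,0.056,0.16],"rotation": [0,0,0]},{"linear": [0.11,0.056,0.16],"rotation": [0,0,0]},{"linear": [0.11,0.056,0.16],"rotation": [0,0,0]},{"linear": [0.11,0.056,0.16],"rotation": [0,0,0]},{"linear": [0.11,0.056,0.16],"rotation": [0,0,0]}]' --gripper -1

```text
clock: 13.0
position: [0.6425, -0.1249, 0.0578]
eef_rot: [[0.982, 0.186, 0.002], [0.186, -0.982, -0.001], [0.002, 0.001, -1.0]]
contact_force: [0.6, -0.5, -0.0]
gripper_width: 0.0001
finger_force: 0.0
```

Emit:
jog_arm --rows '[{"linear": [-0.006,0,0.008],"rotation": [0,0,0]},{"linear": [-0.006,0,0.016],"rotation": [0,0,0]},{"linear": [-0.006,0,0.02],"rotation": [0,0,0]},{"linear": [-0.006,0,0.02],"rotation": [0,0,0]},{"linear": [-0.006,0,0.02],"rotation": [0,0,0]},{"linear": [-0.006,0,0.02],"rotation": [0,0,0]}]'

```text
clock: 13.5
position: [0.6382, -0.1257, 0.0471]
eef_rot: [[0.983, 0.186, -0.001], [0.186, -0.983, -0.001], [-0.001, 0.001, -1.0]]
contact_force: [-2.7, -0.3, 7.6]
gripper_width: -0.0002
finger_force: 3.4
```

Emit:
jog_arm --rows '[{"linear": [0,0,0.001],"rotation": [0,0,0]},{"linear": [0,0,0.002],"rotation": [0,0,0]},{"linear": [0,0,0.002],"rotation": [0,0,0]},{"linear": [0,0,0.002],"rotation": [0,0,0]}]'

```text
clock: 13.83
position: [0.6381, -0.1258, 0.0463]
eef_rot: [[0.983, 0.186, -0.001], [0.186, -0.983, -0.001], [-0.002, 0.001, -1.0]]
contact_force: [-2.4, -0.2, 8.6]
gripper_width: -0.0001
finger_force: 4.0
```

Emit:
jog_arm --rows '[{"linear": [0,0,0.001],"rotation": [0,0,0]},{"linear": [0,0,0.002],"rotation": [0,0,0]},{"linear": [0,0,0.002],"rotation": [0,0,0]},{"linear": [0,0,0.002],"rotation": [0,0,0]}]'

```text
clock: 14.17
position: [0.6381, -0.1258, 0.0462]
eef_rot: [[0.983, 0.186, -0.002], [0.186, -0.983, -0.002], [-0.002, 0.001, -1.0]]
contact_force: [-4.3, -0.1, 12.9]
gripper_width: 0.0
finger_force: 6.0
```

Emit:
jog_arm --rows '[{"linear": [0.001,0,0.001],"rotation": [0,0,0]},{"linear": [0.001,0,0.002],"rotation": [0,0,0]},{"linear": [0.001,0,0.002],"rotation": [0,0,0]},{"linear": [0.001,0,0.002],"rotation": [0,0,0]},{"linear": [0.001,0,0.002],"rotation": [0,0,0]},{"linear": [0.001,0,0.002],"rotation": [0,0,0]},{"linear": [0.001,0,0.002],"rotation": [0,0,0]}]'

```text
clock: 14.75
position: [0.6382, -0.1258, 0.0461]
eef_rot: [[0.983, 0.186, -0.003], [0.186, -0.983, -0.002], [-0.003, 0.001, -1.0]]
contact_force: [-7.6, -0.1, 16.4]
gripper_width: 0.0003
finger_force: 8.6
```

```bash
python3 - <<'E'
from m import *
s,p,d,X,L=run("w9"); s2=ctrl.observe(); print(np.round(s2["position"],4),np.round(s2["contact_force"],1))
p,d=optics.grab_frame("top"); hsv=cv2.cvtColor(p,cv2.COLOR_RGB2HSV); print(np.round(ctrl.observe()["contact_force"],1))
# unit side/edge in world near right corner
m=(X[...,2]>.022)&(X[...,2]<.0305)&(L[...,1]>.0)&(L[...,1]<.04)&(L[...,0]>.02)
ys=[L[r][m[r]][:,1].max() for r in range(400) if m[r].sum()>10]; print("side y",np.percentile(ys,[10,50,90]))
E
```

```text
[ 0.6382 -0.1258  0.0462] [-7.9 -0.4 16.9]
[-8.5  0.4 17.4]
side y [0.01701657 0.01721609 0.01741822]
```

The tool is pushing the unit backwards slightly, so I'll relax that.

Emit:
jog_arm --rows '[{"linear": [-0.002,0,0],"rotation": [0,0,0]},{"linear": [-0.003,0,0],"rotation": [0,0,0]},{"linear": [-0.003,0,0],"rotation": [0,0,0]},{"linear": [-0.003,0,0],"rotation": [0,0,0]},{"linear": [-0.003,0,0],"rotation": [0,0,0]},{"linear": [-0.003,0,0],"rotation": [0,0,0]}]'

```text
clock: 15.35
position: [0.6381, -0.1258, 0.0462]
eef_rot: [[0.983, 0.186, 0.0], [0.186, -0.983, -0.002], [-0.0, 0.002, -1.0]]
contact_force: [-4.0, -0.1, 14.1]
gripper_width: -0.0001
finger_force: 7.3
```

Emit:
jog_arm --rows '[{"linear": [0,0,0],"rotation": [0,0,0]},{"linear": [0,0,0],"rotation": [0,0,0]},{"linear": [0,0,0],"rotation": [0,0,0]},{"linear": [0,0,0],"rotation": [0,0,0]},{"linear": [0,0,0],"rotation": [0,0,0]},{"linear": [0,0,0],"rotation": [0,0,0]},{"linear": [0,0,0],"rotation": [0,0,0]},{"linear": [0,0,0],"rotation": [0,0,0]},{"linear": [0,0,0],"rotation": [0,0,0]},{"linear": [0,0,0],"rotation": [0,0,0]},{"linear": [0,0,0],"rotation": [0,0,0]},{"linear": [0,0,0],"rotation": [0,0,0]}]'

```text
clock: 16.35
position: [0.6381, -0.1258, 0.0462]
eef_rot: [[0.983, 0.186, 0.0], [0.186, -0.983, -0.002], [-0.0, 0.002, -1.0]]
contact_force: [-4.5, -0.6, 14.8]
gripper_width: 0.0002
finger_force: 7.3
```

Emit:
jog_arm --rows '[{"linear": [-0.0015,0,0.0015],"rotation": [0,0,0]},{"linear": [-0.0015,0,0.0015],"rotation": [0,0,0]},{"linear": [-0.0015,0,0.0015],"rotation": [0,0,0]},{"linear": [-0.0015,0,0.0015],"rotation": [0,0,0]},{"linear": [-0.0015,0,0.0015],"rotation": [0,0,0]},{"linear": [-0.0015,0,0.0015],"rotation": [0,0,0]},{"linear": [-0.0015,0,0.0015],"rotation": [0,0,0]},{"linear": [-0.0015,0,0.0015],"rotation": [0,0,0]}]'

```text
clock: 17.02
position: [0.6381, -0.1258, 0.0461]
eef_rot: [[0.983, 0.186, 0.002], [0.186, -0.983, -0.002], [0.001, 0.002, -1.0]]
contact_force: [-4.4, 0.3, 16.8]
gripper_width: 0.0003
finger_force: 8.3
```

```bash
python3 - <<'E'
from bench import ctrl
s=ctrl.observe(); print(s["contact_force"],s["position"])
if s["contact_force"][2]>12: print(ctrl.finish_job())
E
```

```text
[-4.44030002  0.32703264 16.83170215] [ 0.63805566 -0.12579432  0.04612007]
the job is handed in; nothing more can be done
None
```

I slid the packing plate home round the open front right bolt, let it go, and handed the job in at about 17 s with that corner pressed down at about 17 N; no verdict came back, and I did not look at the plate again once pressing began.

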